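# Close the gap in the soldering hearth and set the firing rack across it

### The job

Slide the loose fire brick along the hearth plate, without lifting it, up against the brick held by the two end cleats, so that their long sides meet flat with no gap and their ends are level. Then lift the wire firing rack up and off its hook and set it down, not drop it, standing squarely across the middle of the closed joint with two feet on each brick. Leave the jar, the tweezers and the round tin where they are, and let go of everything.

Things in the scene. Friction and masses are not known exactly. Their poses are not given: they have to be found in the camera images.
- hearth: Dark steel sheet fixed to the bench, 205 x 220 x 3 mm (its x by y); both bricks stand on its top, 3 mm above the bench. Origin: centre of its underside, at bench height. Its x axis runs across the joint between the bricks, its y along the bricks. Its place and yaw vary.
- fixed_brick: Fire brick fixed on the hearth, 68 x 160 x 36 mm (its x, y, height), held by a small steel angle cleat (30 mm wide and high, foot 13 mm long) at the middle of each short end; long sides free. Origin: centre of its underside; x square to its long sides, y along its length. It may be on either side of the hearth, the loose brick on the other.
- loose_brick: Fire brick of the same size, 68 x 160 x 36 mm, about 0.55 kg, without cleats, loose on the hearth, parted from the fixed one by a gap of 10 to 45 mm, a little skewed and up to 20 mm out of line lengthwise. Origin and axes as for the fixed brick. It slides under a push of some 3 to 7 N. When butted its centre is 68 mm from that of the fixed brick.
- rack: Small steel wire firing rack, about 0.22 kg, 60 x 90 mm (its x by y) on four feet 11 mm high at x = +-22, y = +-36 mm, with an upright carrying loop in the middle. Origin: centre of its underside at foot level. It hangs by its loop on the hook, the rod passing through along the rack's x, feet about 61 mm above the bench. Standing on the bricks its feet are 39 mm above the bench.
- rack_loop (a point): Middle of the rack's carrying loop, 76 mm above its feet, between two flat uprights at y = +-16 mm (12 mm wide along x, 4 mm thick: 36 mm over the outer faces) that run from 15 to 95 mm above the feet and are joined by a round arch, crest 110 mm up. Grip across the uprights.
- hook_stand: Fixed steel stand: foot plate 120 x 80 x 8 mm, a 14 mm post 75 mm behind the seat (towards the stand's +x), 165 mm high, and an 8 mm rod that runs from the top of the post towards the stand's -x to an upturned tip. Origin: on the bench straight below the seat.
- hook_seat (a point): The seat of the hook where the rack hangs: centre line of the rod, 159 mm above the bench. The tip, 19 mm farther out towards the stand's -x, rises 20 mm above the seat (top of the metal), so the rack must go up at least 25 mm before it is drawn off towards the stand's -x.
- flux_jar: Bystander: small squat glass jar, 40 mm across, 39 mm high, beyond the hearth. Origin: centre of its underside. Leave it alone.
- tweezers: Bystander: cross-locking tweezers 146 mm long lying to the left of the hook stand. Origin: underside, about the middle. Leave alone.
- wax_tin: Bystander: round wooden tin, 63 mm across, 23 mm high, on the bench on the robot side of the hearth, to the right. Origin: centre of its underside. Leave it alone.

How it is judged:
On the way, in this order (a step that is already met when the one before it is completed fails the run):
1. the loose brick lies flat against the fixed one, ends level ((x of loose_brick in the frame of fixed_brick between 0.065 and 0.0705 m or x of loose_brick in the frame of fixed_brick between -0.0705 and -0.065 m) and y of loose_brick in the frame of fixed_brick between -0.008 and 0.008 m and angle between the x axis of loose_brick and the x axis of fixed_brick, either way round below 0.02 rad and angle between loose_brick's own z axis and vertical below 0.04 rad), for 0.2 s.
2. the rack is off its hook (horizontal distance between rack and hook_seat above 0.06 m), for 0.1 s.
At the end, for the whole second after the job is handed in: Bricks butted: centres 65 to 70.5 mm apart, skew under 0.02 rad, ends level to 8 mm. Rack stands upright on both, its middle within 16 mm of the joint and 45 mm of mid-length, long side across the joint to 0.27 rad. All released and at rest (((x of loose_brick in the frame of fixed_brick between 0.065 and 0.0705 m and x of rack in the frame of fixed_brick between 0.018 and 0.05 m) or (x of loose_brick in the frame of fixed_brick between -0.0705 and -0.065 m and x of rack in the frame of fixed_brick between -0.05 and -0.018 m)) and y of loose_brick in the frame of fixed_brick between -0.008 and 0.008 m and angle between the x axis of loose_brick and the x axis of fixed_brick, either way round below 0.02 rad and angle between loose_brick's own z axis and vertical below 0.04 rad and y of rack in the frame of fixed_brick between -0.045 and 0.045 m and z of rack in the frame of fixed_brick between 0.033 and 0.041 m and angle between rack's own z axis and vertical below 0.06 rad and angle between the y axis of rack and the x axis of fixed_brick, either way round below 0.27 rad and linear speed of each of rack, loose_brick below 0.02 m/s and contact force between rack and the fingers below 0.05 N); the robot touches nothing.
It fails at once if the loose brick is lifted off the hearth (z of loose_brick in the frame of hearth above 0.013 m).
It fails at once if the rack is dropped (contact force between rack and the fingers below 0.02 N and linear speed of rack above 0.5 m/s).
It fails at once if the flux jar is disturbed (more than 25 mm) (distance of flux_jar from where it was at the start of the episode above 0.025 m).
It fails at once if the tweezers is disturbed (more than 25 mm) (distance of tweezers from where it was at the start of the episode above 0.025 m).
It fails at once if the wax tin is disturbed (more than 25 mm) (distance of wax_tin from where it was at the start of the episode above 0.025 m).
It also fails if it takes over 54 s, if anything falls off the work surface, if the arm or the gripper's body presses on something with over 40 N, if the wrist force passes 120 N, or if a joint passes its speed limit or range.

### The arm

A 7-joint arm with a two-finger parallel gripper is mounted at the origin on a cart in front of the work surface, level with it; the furniture and walls round the work are solid. World frame = base frame: x ahead of the robot, y to its left, z up, the work surface at z = 0. Lengths are in m, angles in rad, forces in N, time in s.
With the tool pointing down it reaches from about 0.4 to 0.9 m from the base axis. Payload 5.5 kg.
Tool frame: the origin (TCP) lies between the finger pads; the fingertips stand 19 mm ahead of it and the grasp point (between the pads) is the TCP; z points along the fingers, y is the direction in which the jaws open and shut (so a half turn about z gives the same grasp; the last joint's range is limited). The gripper opens to 92 mm and grips with 3 to 60 N. Pads are 19 mm wide; open, the fingers measure 130 mm over their backs; the gripper's body (75 mm by 190 mm) begins 47 mm behind the grasp point.
Start: joints at [0.263, 0.501, -0.427, 1.55, 0.221, 1.138, -0.21], TCP at [0.65, 0, 0.246] pointing down, gripper open.
Joint ranges: [-2.88, 2.88], [-0.31, 2.03], [-1.54, 1.56], [0.2, 2.42], [-1.41, 4.55], [0.19, 2.02], [-2.57, 2.57]. Speed limits (rad/s): [2.57, 2.57, 3.14, 3.14, 3.14, 3.14, 3.14].

### API

Orientations are given as a unit quaternion [w, x, y, z].
In Python, from plant import monitor, eyes, robot gives the robot as it stands.
- The arm moves only by the tool play_rows, never from a script. Its argument "targets" is one flat list of numbers, 5 for each row, row after row: the closure in counts, from 0 (fully open) to 255 (shut), then the shift along the tool's x, y, z in mm, then the turn about the tool's z in rad. In form: [fingers, x, y, z, yaw, fingers, x, y, z, yaw, ...]. A call has 1 to 10 rows; each row is the pose to reach, as a shift and turn from the pose commanded when the call began, along the tool's axes at that moment; what a row does not reach only later rows make up. A row lasts 1/8 s, in which the tool goes at most 62.5 mm and 10.7 degrees, less where a joint would pass 70% of its speed; a pose out of reach is approached as far as the arm can. A call with a gripper value outside its range is refused whole. The fingers move at their own pace and stop on an object; "force" is the grip in N (left out, the last holds). Time passes only in rows, so rows that repeat a pose let the fingers close. It gives the time, the measured TCP pose, the force and the opening at its end, in the units of the state.
- monitor.sense(): the state, without advancing time (a new reading comes with each control period).
- eyes.grab_frame(name): name is "scene" or "side" or "wrist"; returns a dict with "pixels" (480x640x3 uint8, red, green, blue), "camera_matrix" (3x3 intrinsics, pixels), "k1" (the pictures are not rectified: a ray, as slopes to the right and down, at radius r is drawn at 1 + k1 r^2 times it, then the intrinsics apply), "origin" and "orientation" of the camera in the world; the wrist camera has in their place "tool_from_camera" (4x4, takes a point from camera to tool coordinates, whose origin is the TCP and whose axes are the flange's). Camera axes: x right, y up, looking along -z (the intrinsics and any distortion apply to the point x, -y, -z); pixel columns grow to the right and rows downward; lengths in m; the calibration is good to about 2 mm. A picture is of the moment at which its call begins: read the wrist's pose just before it. There is no depth.
- robot.finish_job(): hands the job in, once; it reports no verdict.
The state is a dict: "time": time; "qpos": joint angles; "dq": joint speeds; "joint_efforts": joint torques, N m; "ee_pos": TCP position; "ee_rot": TCP orientation; "force": force on the tool from outside, world axes, zero at the start; "moment": the same for the moment, N m; "gripper_width": finger opening in m.
Only numpy, scipy, OpenCV 4.12 (cv2) and the standard library are available. Lean on these libraries where they do the work, as an engineer would, in place of code of your own. Each camera call takes 0.05 s, during which the arm holds its last target.

## Working session

There is one attempt and no reset: what is moved stays moved. The work goes in short steps, Python scripts to look and compute and a tool call to move; the robot and the scene stay as the last step left them, time stands still between calls to the robot, and variables do not carry over. Pictures are saved under pics/ and viewed, and the job is handed in when it is done.

Besides the shell and the picture viewer there is one more tool, called after "Request:" in YAML: its name, and indented under it one key for each argument. play_rows: Moves the arm, as the interface text tells. Its arguments: {"type":"object","properties":{"targets":{"type":"array","items":{"type":"number"}},"force":{"type":"number"}},"required":["targets"]}

```bash
ls; mkdir -p pics; cat > h.py <<'E'
import numpy as np, cv2, json
from scipy.spatial.transform import Rotation as R
from plant import monitor, eyes, robot
def rot(q): return R.from_quat([q[1],q[2],q[3],q[0]]).as_matrix()
def grab(name,fn):
    s=monitor.sense(); f=eyes.grab_frame(name)
    cv2.imwrite('pics/'+fn+'.png',f['pixels'][:,:,::-1])
    K=np.array(f['camera_matrix']);k1=f['k1']
    if name=='wrist':
        T=np.array(f['tool_from_camera']);Rt=rot(s['ee_rot']);o=Rt@T[:3,3]+np.array(s['ee_pos']);Rc=Rt@T[:3,:3]
    else: o=np.array(f['origin']);Rc=rot(f['orientation'])
    c=dict(K=K,k1=k1,o=o,R=Rc)
    import pickle;pickle.dump((c,f['pixels']),open('pics/'+fn+'.pkl','wb'))
    return c,f['pixels']
def load(fn):
    import pickle;return pickle.load(open('pics/'+fn+'.pkl','rb'))
def ray(c,p):
    u=cv2.undistortPoints(np.array([[p]],float),c['K'],np.array([c['k1'],0,0,0.]))[0,0] if False else None
    K=c['K'];d=np.array([(p[0]-K[0,2])/K[0,0],(p[1]-K[1,2])/K[1,1]])
    u=cv2.undistortPoints(np.array([[p]],float),K,np.array([c['k1'],0,0,0.]))[0,0]
    return c['R']@np.array([u[0],-u[1],-1.])
def onz(c,p,z):
    r=ray(c,p);return c['o']+r*(z-c['o'][2])/r[2]
def proj(c,X):
    v=c['R'].T@(np.array(X)-c['o']);v=np.array([v[0],-v[1],-v[2]])
    return cv2.projectPoints(v[None],np.zeros(3),np.zeros(3),c['K'],np.array([c['k1'],0,0,0.]))[0][0,0]
def tri(cs,ps):
    A=np.zeros((3,3));b=np.zeros(3)
    for c,p in zip(cs,ps):
        r=ray(c,p);r/=np.linalg.norm(r);M=np.eye(3)-np.outer(r,r);A+=M;b+=M@c['o']
    return np.linalg.solve(A,b)
E
python3 - <<'E'
from h import *
for n in ['scene','side','wrist']:
    c,_=grab(n,n+'0');print(n,c['K'].tolist(),c['k1'],c['o'],c['R'].round(3).tolist())
print(monitor.sense())
E
```

```text
pics
scene [[588.9880958119601, 0.0, 306.3823748490819], [0.0, 588.9880958119601, 235.50945348695916], [0.0, 0.0, 1.0]] -0.09469769715562565 [0.12034113 0.83612514 1.21589942] [[-0.896, 0.347, -0.279], [-0.444, -0.677, 0.586], [0.015, 0.649, 0.761]]
side [[577.0825422264788, 0.0, 305.5548350048735], [0.0, 577.0825422264788, 234.21263457910203], [0.0, 0.0, 1.0]] 0.06478154181362189 [0.39885844 1.01287294 0.65924363] [[-0.992, 0.067, -0.103], [-0.122, -0.453, 0.883], [0.013, 0.889, 0.458]]
wrist [[396.6424604900501, 0.0, 316.5775136545657], [0.0, 396.6424604900501, 231.89191640599188], [0.0, 0.0, 1.0]] -0.03468114292829166 [0.64946201 0.08044372 0.38356517] [[1.0, 0.0, 0.002], [-0.001, 0.954, 0.3], [-0.001, -0.3, 0.954]]
{'time': 0.15, 'qpos': array([ 0.26323012,  0.50163661, -0.42681842,  1.55117575,  0.22079065,
        1.13827155, -0.21031647]), 'dq': array([ 2.85709677e-04, -2.58790074e-03, -1.89765493e-03, -2.95273265e-03,
        8.08511482e-05, -1.61936192e-03, -1.58852980e-03]), 'joint_efforts': array([-7.47210433e-03, -5.67105460e+01, -5.82536548e+00, -2.79454994e+01,
       -6.86119194e-02,  2.65310478e-02,  1.03786256e-04]), 'ee_pos': array([ 6.49513442e-01, -5.44971654e-05,  2.44927279e-01]), 'ee_rot': array([-5.35974332e-04,  7.07115930e-01,  7.07097261e-01, -4.87061154e-04]), 'force': array([ 0.09200699, -0.00474484,  0.10774438]), 'moment': array([ 0.02032687, -0.00943656, -0.00372412]), 'gripper_width': 0.09165528723735229}
```

View pics/scene0.png

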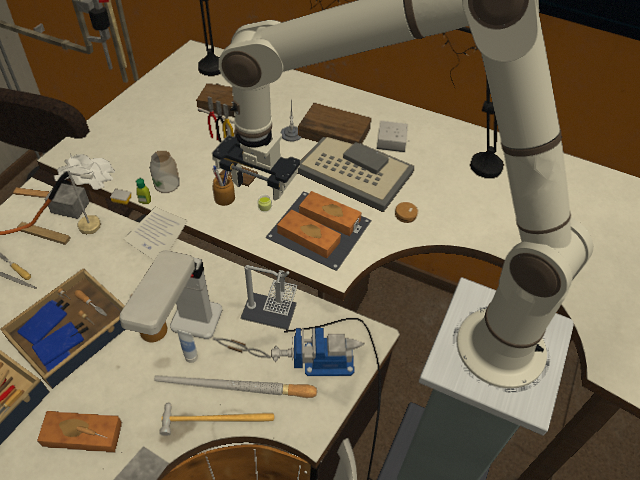

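View pics/side0.png

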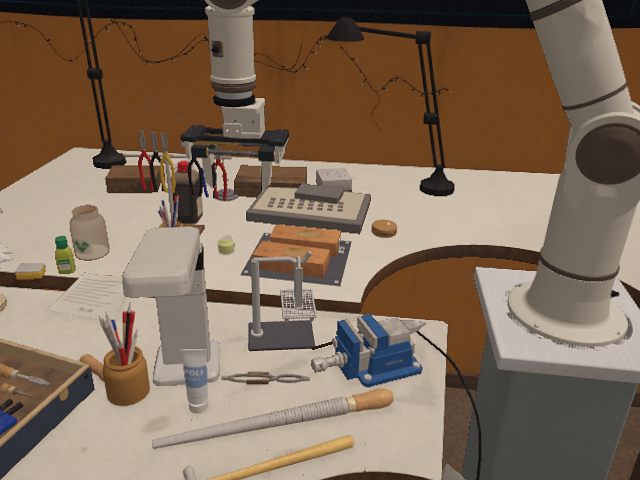

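View pics/wrist0.png

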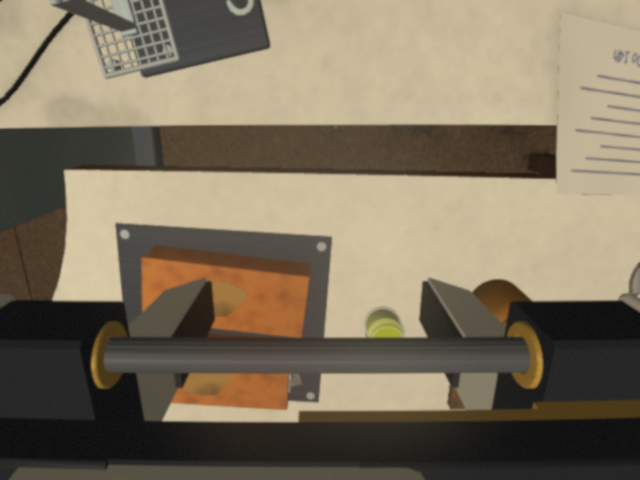

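```bash
python3 - <<'E'
from h import *
for n,(x,y,w,h),o in [('scene0',(230,170,200,150),'cs'),('side0',(210,200,180,160),'cd'),('wrist0',(100,200,260,220),'cw'),('scene0',(230,250,90,90),'ch')]:
    c,p=load(n); s=min(800/w,600/h)
    cv2.imwrite('pics/%s.png'%o,cv2.resize(p[y:y+h,x:x+w,::-1],None,fx=s,fy=s,interpolation=cv2.INTER_CUBIC));print(o,s)
E
```

```text
cs 4.0
cd 3.75
cw 2.727272727272727
ch 6.666666666666667
```

View pics/cs.png

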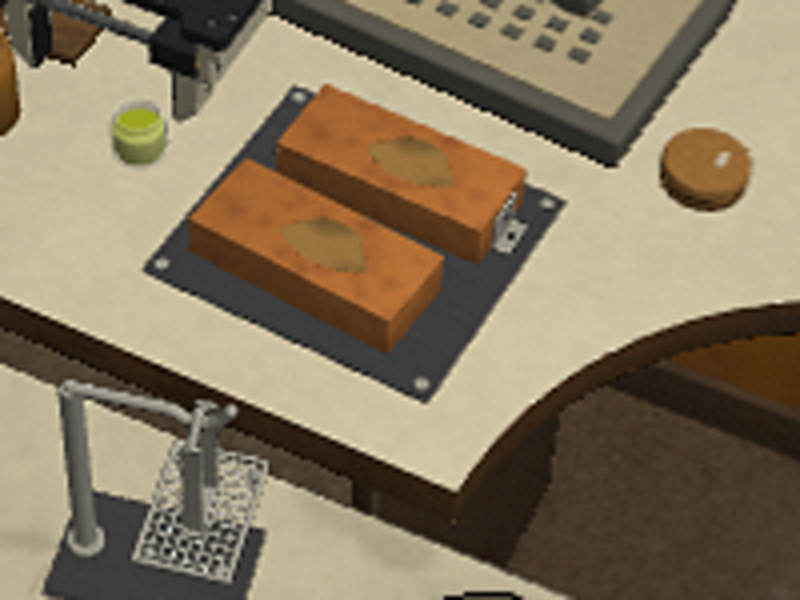

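View pics/cw.png

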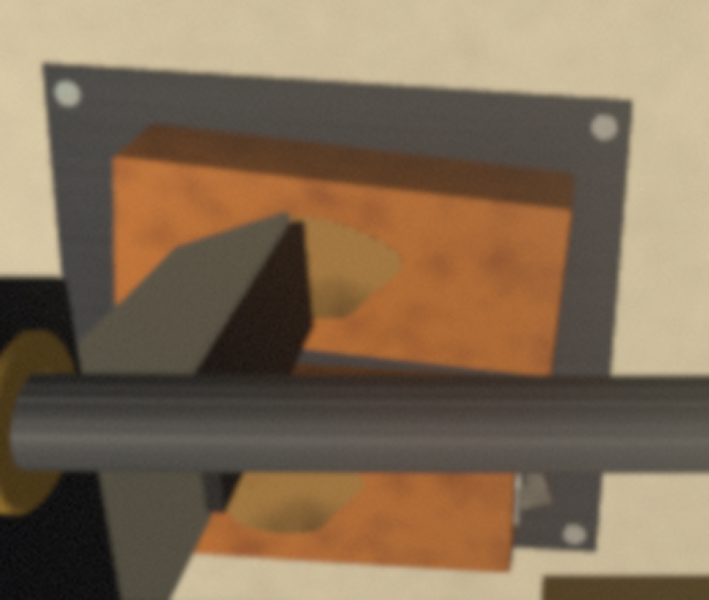

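View pics/cd.png

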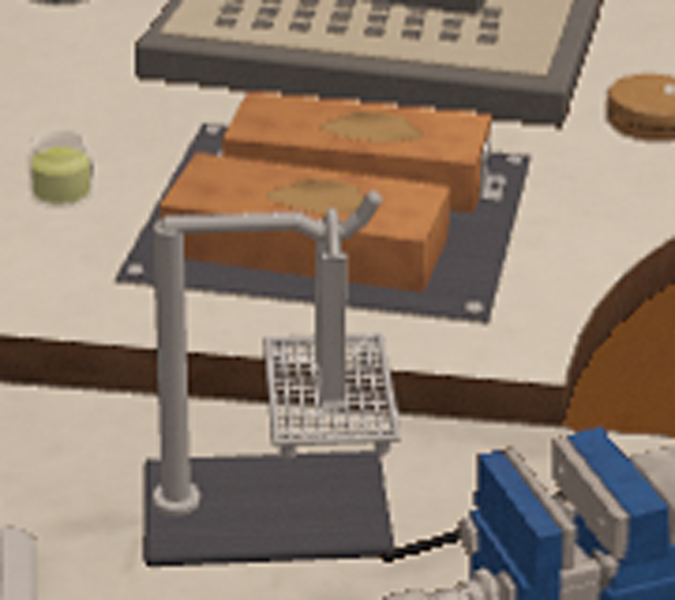

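View pics/ch.png

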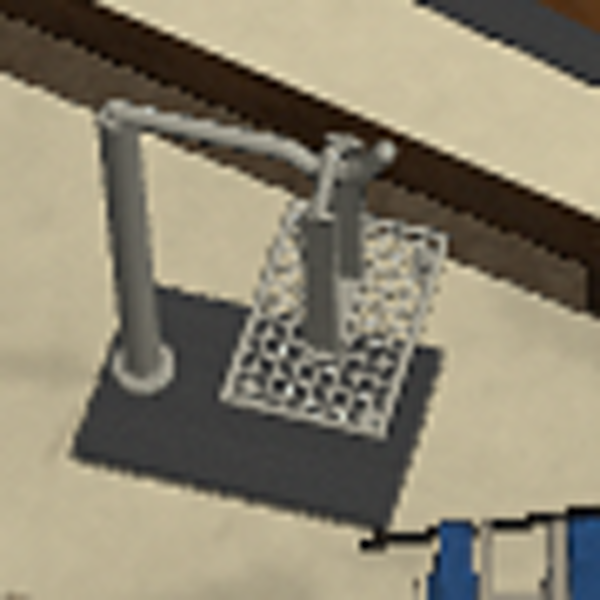

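```bash
python3 - <<'E'
from h import *
def pr(n,off,s,z,pts):
    c,_=load(n)
    X=[onz(c,(p[0]/s+off[0],p[1]/s+off[1]),z)[:2] for p in pts];print(n,z,np.round(np.array(X)*1000,1).tolist())
pr('scene0',(230,170),4,.003,[(295,87),(565,202),(427,402),(146,270)])
pr('scene0',(230,170),4,.039,[(323,86),(526,174),(483,233),(278,148)])
pr('scene0',(230,170),4,.039,[(247,160),(444,257),(389,320),(190,228)])
w=2.72727
pr('wrist0',(100,200),w,.003,[(42,64),(632,101),(596,551)])
pr('wrist0',(100,200),w,.039,[(113,156),(572,208),(550,375),(510,571)])
d=3.75
pr('side0',(210,200),d,.003,[(205,123),(530,156),(487,321),(118,278)])
pr('side0',(210,200),d,.039,[(247,95),(491,118),(478,152),(228,142)])
pr('side0',(210,200),d,.039,[(196,155),(449,187),(430,232),(163,203)])
# stand
a,_=load('scene0');b,_=load('side0')
for nm,p,q in [('posttop',(116,108),(172,222)),('tip',(388,150),(374,197)),('loopcrest',(338,142),(333,212)),('seat',(340,160),(330,232))]:
    P=(p[0]/6.6667+230,p[1]/6.6667+250);Q=(q[0]/d+210,q[1]/d+200)
    print(nm,tri([a,b],[P,Q]).round(4))
pr('scene0',(230,250),6.6667,.008,[(385,525),(72,455),(140,280),(440,350)])
pr('side0',(210,200),d,.008,[(393,553),(147,560),(147,460),(375,455)])
# rack corner at z ~.061+.011..; 
pr('scene0',(230,250),6.6667,.074,[(385,437),(222,398),(292,205),(447,235)])
pr('side0',(210,200),d,.074,[(397,440),(274,440),(264,340),(382,338)])
pr('scene0',(230,170),4,.023,[(705,160)])
pr('scene0',(230,170),4,.02,[(140,135)])
pr('scene0',(0,0),1,.0,[(215,340),(298,354)])
E
```

```text
scene0 0.003 [[645.1, -244.4], [428.4, -230.0], [441.9, -28.2], [657.1, -43.5]]
scene0 0.039 [[612.5, -222.2], [452.7, -209.9], [457.4, -147.6], [613.7, -154.5]]
scene0 0.039 [[627.4, -134.8], [471.9, -116.6], [481.6, -51.6], [632.8, -62.7]]
wrist0 0.003 [[445.9, -30.1], [664.1, -44.5], [650.9, -247.9]]
wrist0 0.039 [[484.8, -52.5], [642.4, -71.7], [633.9, -138.0], [617.1, -226.5]]
side0 0.003 [[648.3, -245.6], [431.8, -230.5], [445.5, -27.6], [661.7, -43.6]]
side0 0.039 [[615.2, -219.5], [457.2, -210.0], [461.9, -162.8], [615.8, -153.4]]
side0 0.039 [[632.1, -133.7], [475.7, -115.7], [481.9, -60.7], [639.9, -72.0]]
posttop [0.5823 0.1685 0.1667]
tip [0.4909 0.1475 0.175 ]
loopcrest [0.5106 0.1455 0.1646]
seat [0.5116 0.1437 0.1524]
scene0 0.008 [[472.5, 186.4], [586.8, 211.8], [603.2, 133.7], [489.1, 110.7]]
side0 0.008 [[475.2, 191.8], [589.6, 212.9], [606.2, 135.3], [492.7, 115.1]]
scene0 0.074 [[469.4, 190.8], [527.0, 202.3], [544.6, 118.8], [489.1, 105.3]]
side0 0.074 [[474.5, 193.1], [530.6, 201.0], [548.8, 118.3], [491.1, 108.2]]
scene0 0.023 [[351.1, -293.6]]
scene0 0.02 [[713.1, -137.6]]
scene0 0.0 [[613.5, 287.8], [422.0, 231.9]]
```

Request:
play_rows:
  targets: [255,-50,11,50,0.07,255,-101,22,100,0.07,255,-101,22,140,0.07,255,-101,22,180,0.07,255,-101,22,205,0.07,255,-101,22,214,0.07,255,-101,22,214,0.07]
  force: 20

```text
time: 1.02
ee_pos: [0.6712, -0.101, 0.0308]
ee_rot: [-0.001, 0.731, 0.682, -0.001]
force: [0.3, 0.5, 0.6]
gripper_width: 0.0262
```

```bash
python3 - <<'E'
from h import *
c,p=grab('scene','s1')
x,y,w,h=230,150,200,150
a=cv2.resize(p[y:y+h,x:x+w,::-1],None,fx=4,fy=4,interpolation=cv2.INTER_CUBIC)
cv2.imwrite('pics/s1c.png',a)
E
```

```text
(no output)
```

View pics/s1c.png

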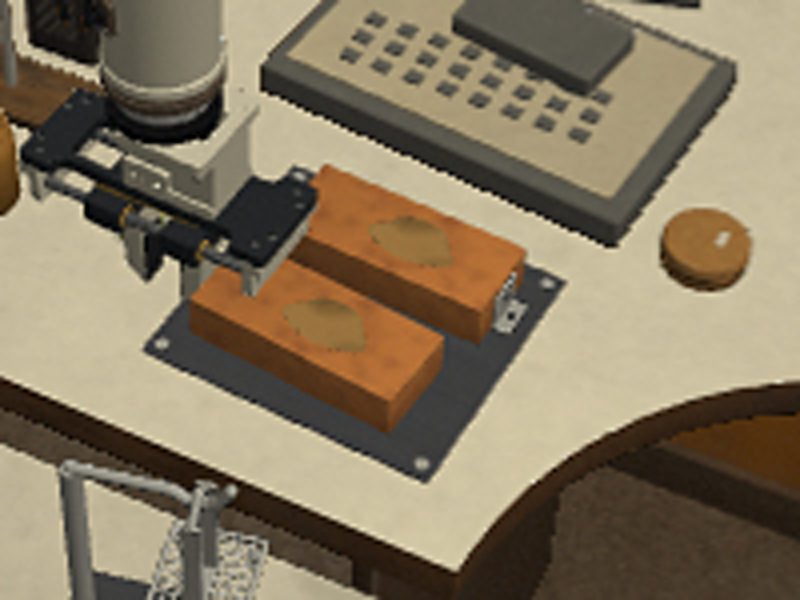

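Request:
play_rows:
  targets: [255,0,0,0,0,255,0,-4,0,0,255,0,-8,0,0,255,0,-12,0,0,255,0,-15,0,0,255,0,-18,0,0,255,0,-21,0,0,255,0,-24,0,0,255,0,-27,0,0,255,0,-27,0,0]

```text
time: 2.33
ee_pos: [0.6449, -0.099, 0.0319]
ee_rot: [-0.0, 0.731, 0.682, 0.0]
force: [2.5, 0.2, 1.0]
gripper_width: 0.0004
```

```bash
cat > look.py <<'E'
from h import *
import sys
n,o,x,y,w,h=sys.argv[1],sys.argv[2],*map(int,sys.argv[3:7])
c,p=grab(n,o); s=min(800/w,600/h)
cv2.imwrite('pics/%sc.png'%o,cv2.resize(p[y:y+h,x:x+w,::-1],None,fx=s,fy=s,interpolation=cv2.INTER_CUBIC));print(s)
E
python3 look.py scene s2 260 180 120 90
```

```text
6.666666666666667
```

View pics/s2c.png

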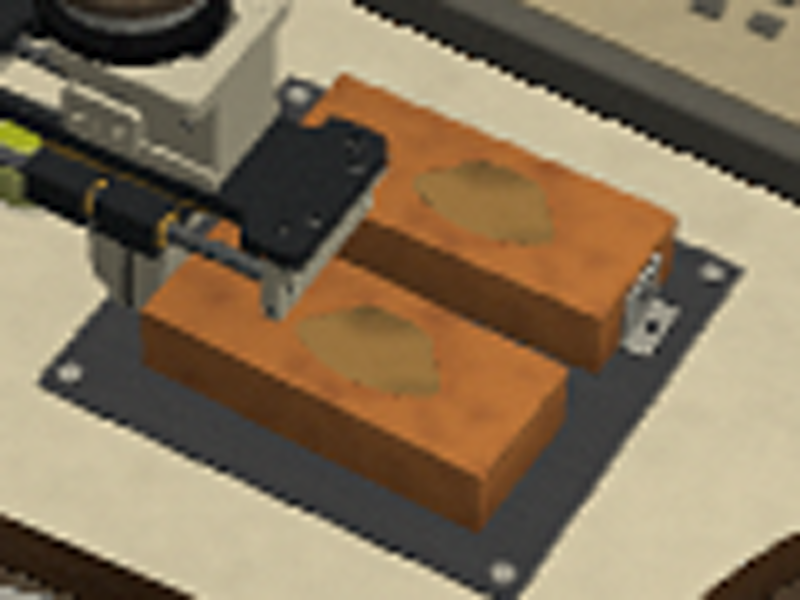

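```bash
python3 - <<'E'
from h import *
c,_=load('s2');f=lambda p:onz(c,(p[0]/6.66667+260,p[1]/6.66667+180),.039)[:2]*1000
P={k:f(v) for k,v in dict(La=(568,375),Lb=(485,475),Lc=(143,313),Fa=(677,220),Fb=(604,318)).items()}
for k,v in P.items():print(k,v.round(1))
u=np.array([np.cos(.072),-np.sin(.072)]);n=np.array([-u[1],u[0]])
for k,v in P.items():print(k,round(u@v,1),round(n@v,1))
E
```

```text
La [ 459.3 -115.3]
Lb [467.2 -54.3]
Lc [623.5 -67.7]
Fa [ 453.3 -211.7]
Fb [ 458.6 -149.2]
La 466.4 -81.9
Lb 469.9 -20.6
Lc 626.8 -22.6
Fa 467.3 -178.6
Fb 468.1 -115.8
```

Request:
play_rows:
  targets: [255,0,10,0,0,255,0,10,-35,0,0,10,5,-70,0,0,40,-40,-70,0,0,63,-90,-70,0,0,63,-101,-70,0,0,63,-101,-40,0,0,63,-101,-15,0,0,63,-101,-1,0,0,63,-101,-1,0]

```text
time: 3.62
ee_pos: [0.5482, -0.0295, 0.0317]
ee_rot: [-0.001, 0.732, 0.682, -0.001]
force: [0.4, -0.8, 0.4]
gripper_width: 0.076
```

```bash
python3 look.py scene s3 260 180 120 90;python3 look.py side sd3 230 220 140 80
```

```text
6.666666666666667
5.714285714285714
```

View pics/s3c.png

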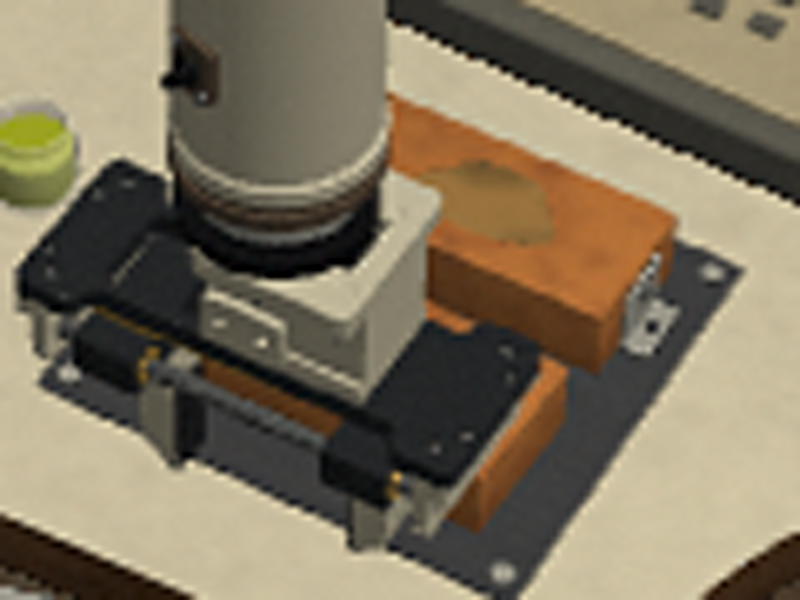

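View pics/sd3c.png

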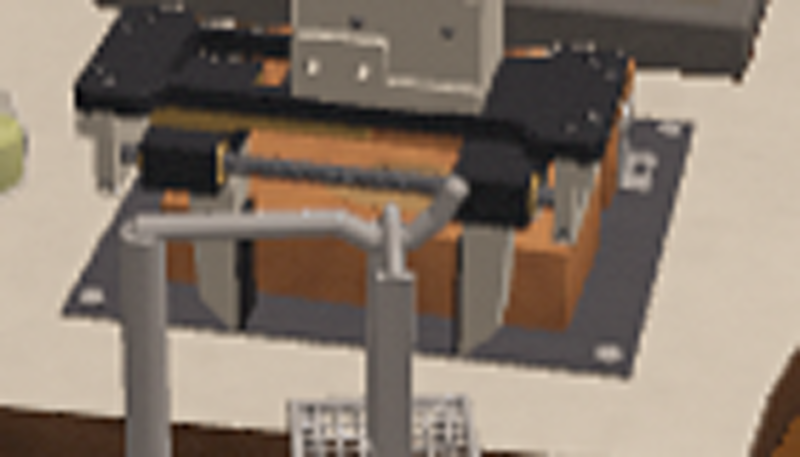

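Request:
play_rows:
  targets: [0,-6,0,0,0,0,-12,0,0,0,0,-16,0,0,0,0,-20,0,0,0,0,-24,0,0,0,0,-28,0,0,0,0,-32,0,0,0,0,-36,0,0,0,0,-39,0,0,0,0,-41,0,0,0]

```text
time: 4.97
ee_pos: [0.546, -0.0702, 0.0328]
ee_rot: [0.0, 0.731, 0.682, 0.0]
force: [-0.1, 3.6, 0.7]
gripper_width: 0.0918
```

Request:
play_rows:
  targets: [0,-1.5,0,0,0,0,-3,0,0,0,0,-4.5,0,0,0]

```text
time: 5.35
ee_pos: [0.5456, -0.0745, 0.0328]
ee_rot: [0.0, 0.731, 0.682, 0.0]
force: [0.8, 4.3, 1.1]
gripper_width: 0.0916
```

Request:
play_rows:
  targets: [0,-1.5,0,0,0,0,-3,0,0,0,0,-3,0,0,0]

```text
time: 5.72
ee_pos: [0.5454, -0.0755, 0.0328]
ee_rot: [-0.001, 0.731, 0.683, 0.001]
force: [-0.1, 8.0, 3.2]
gripper_width: 0.0921
```

Request:
play_rows:
  targets: [0,-1.5,0,0,0,0,-3,0,0,0,0,-3,0,0,0]

```text
time: 6.1
ee_pos: [0.5452, -0.0756, 0.0328]
ee_rot: [-0.002, 0.73, 0.683, 0.002]
force: [-0.3, 13.8, 2.6]
gripper_width: 0.0918
```

```bash
python3 look.py scene s4 260 180 120 90
```

```text
6.666666666666667
```

View pics/s4c.png

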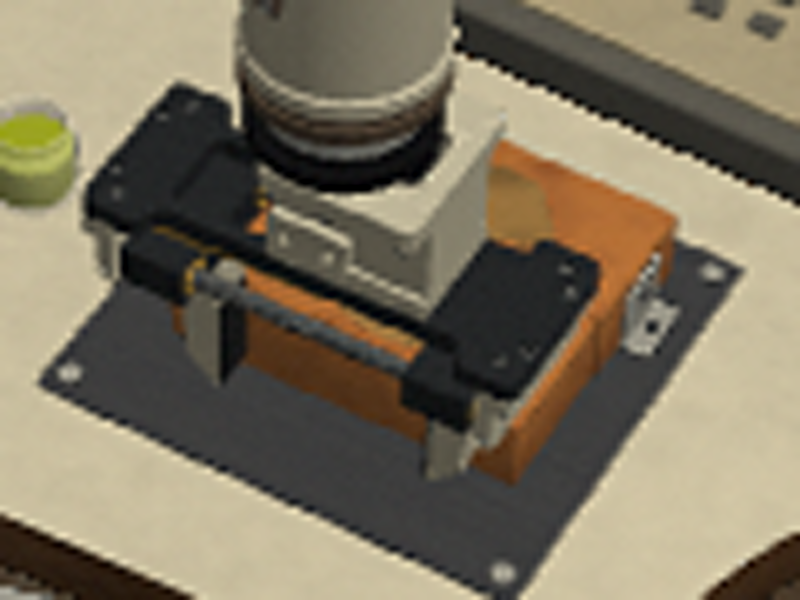

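Request:
play_rows:
  targets: [0,10,0,0,0,0,25,0,0,0,0,30,0,-60,0,0,30,0,-120,0,0,30,0,-180,0,0,30,0,-235,0,0,30,0,-235,0]

```text
time: 7.02
ee_pos: [0.5502, -0.051, 0.2729]
ee_rot: [0.004, 0.732, 0.682, 0.003]
force: [-0.1, 0.1, -0.5]
gripper_width: 0.0921
```

```bash
python3 look.py scene s5 230 180 150 112; python3 look.py wrist w5 0 0 640 480; python3 - <<'E'
from h import *
print(monitor.sense()['qpos'].round(3))
a,_=load('scene0');b,_=load('side0')
print(onz(a,(197,320),0),onz(b,(187,365),0), tri([a,b],[(128,325),(127,290)]),tri([a,b],[(195,262),(195,235)]))
E
```

```text
5.333333333333333
1.25
[ 0.415  0.298 -0.449  1.782  0.145  1.094 -0.154]
[0.68183921 0.26048287 0.        ] [0.68876847 0.25852161 0.        ] [0.66859711 0.46128292 0.28039739] [0.65002804 0.26377346 0.25501109]
```

View pics/s5c.png

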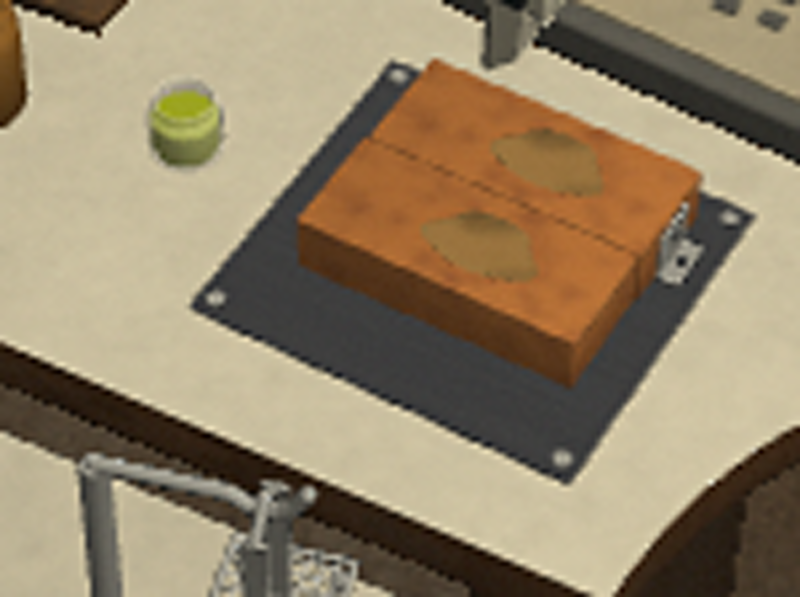

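View pics/w5c.png

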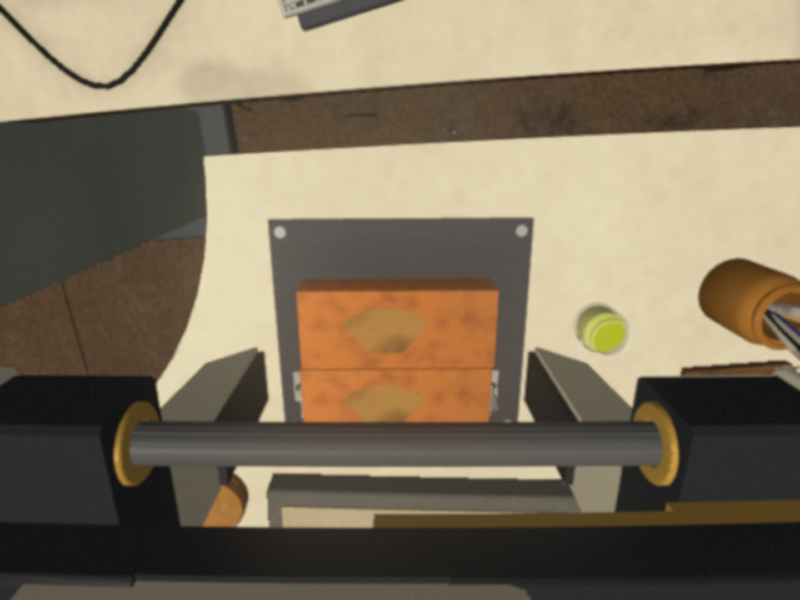

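Request:
play_rows:
  targets: [0,20,-20,-8,0.17,0,45,-40,-10,0.34,0,70,-60,-10,0.51,0,95,-80,-10,0.68,0,120,-100,-10,0.85,0,145,-120,-10,1.02,0,165,-130,-10,1.17,0,174,-133,-10,1.29,0,174,-133,-10,1.29]

```text
time: 8.25
ee_pos: [0.4254, 0.1324, 0.276]
ee_rot: [0.0, 0.994, 0.106, -0.002]
force: [-0.1, -0.9, 0.1]
gripper_width: 0.0917
```

```bash
python3 look.py wrist w6 0 0 640 480; python3 - <<'E'
from h import *
s=monitor.sense();print(s['qpos'].round(3),s['ee_pos'],rot(s['ee_rot']).round(4).tolist(),np.linalg.norm(s['dq']))
c,_=load('w5')
g=lambda p:onz(c,(p[0]/1.25,p[1]/1.25),.039)[:2]*1000
for p in [(300,369),(498,369),(300,290),(498,290)]:print(g(p).round(1))
c,_=load('s5')
g=lambda p:onz(c,(p[0]/5.3333+230,p[1]/5.3333+180),.039)[:2]*1000
for p in [(370,139),(639,253),(300,220),(574,343),(433,60),(700,177)]:print(g(p).round(1))
E
```

```text
1.25
[ 0.09   0.09  -0.474  1.998  0.047  1.067 -1.762] [0.42579671 0.13177527 0.27624654] [[0.9773, 0.2121, -0.003], [0.2121, -0.9773, -0.0008], [-0.0031, 0.0002, -1.0]] 0.022050936547705454
[ 463.2 -149.5]
[ 626.1 -161.7]
[472.1 -81.7]
[626.7 -93.1]
[ 615.6 -157.5]
[ 460.8 -149.1]
[621.6 -91.5]
[465.6 -81.1]
[ 611.9 -223.6]
[ 453.7 -210.7]
```

View pics/w6c.png

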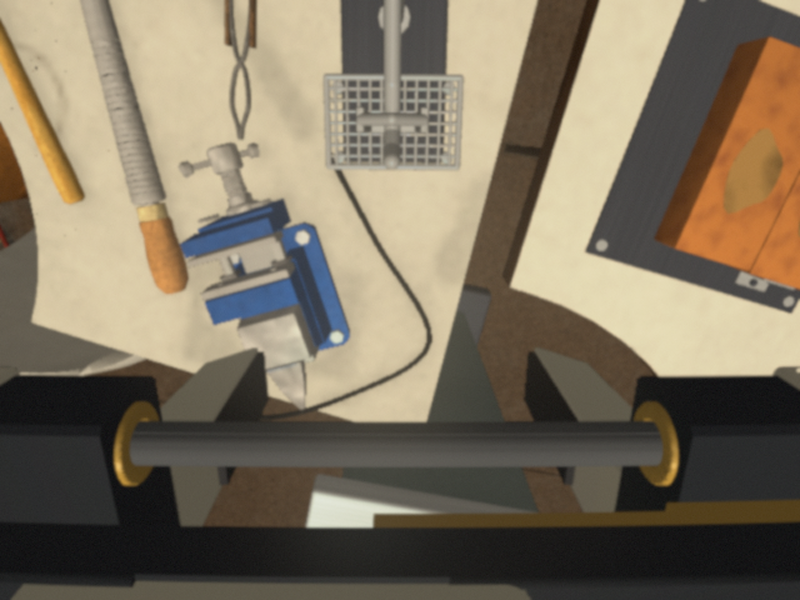

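```bash
python3 - <<'E'
from h import *
c,p=load('w6')
cv2.imwrite('pics/w6z.png',cv2.resize(p[40:160,230:400,::-1],None,fx=4.7,fy=4.7,interpolation=cv2.INTER_CUBIC))
g=lambda q,z:onz(c,(q[0]/1.25,q[1]/1.25),z)*1000
for q in [(324,75),(463,75),(463,169),(324,169),(393.5,122)]:print(g(q,.074).round(1))
print('crest',g((392,120),.169).round(1))
E
```

```text
[530.4 201.   74. ]
[549.  114.4  74. ]
[492.1  99.8  74. ]
[472.5 190.9  74. ]
[511.6 151.6  74. ]
crest [510.6 151.7 169. ]
```

View pics/w6z.png

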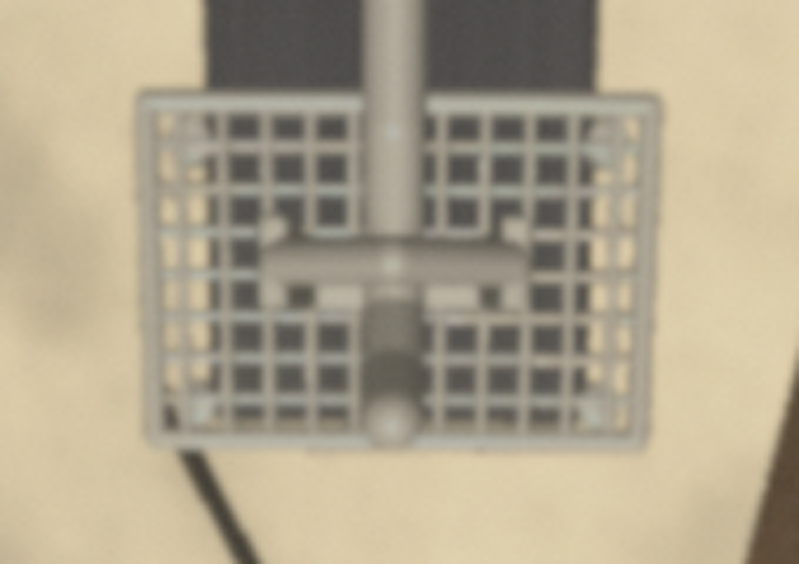

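Request:
play_rows:
  targets: [0,45,-1,0,0,0,87,-1,0,0,0,87,-1,40,0,0,87,-1,80,0,0,87,-1,110,0,0,87,-1,130,0,0,87,-1,134,0,0,87,-1,134,0]

```text
time: 9.3
ee_pos: [0.5116, 0.1509, 0.1435]
ee_rot: [0.0, 0.994, 0.105, -0.0]
force: [0.8, -0.2, 0.6]
gripper_width: 0.0915
```

```bash
python3 look.py side d7 200 160 200 150;python3 look.py wrist w7 0 0 640 480; python3 -c "
from h import *
s=monitor.sense();print(s['ee_pos'],rot(s['ee_rot']).round(4).tolist())"
```

```text
4.0
1.25
[0.51229002 0.15137718 0.14451986] [[0.9778, 0.2094, 0.0014], [0.2094, -0.9778, 0.0003], [0.0014, 0.0, -1.0]]
```

View pics/d7c.png

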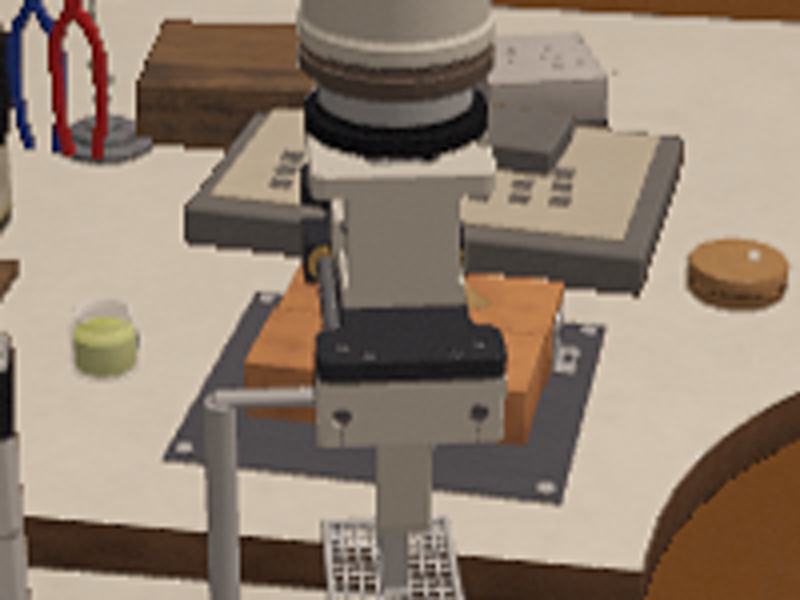

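View pics/w7c.png

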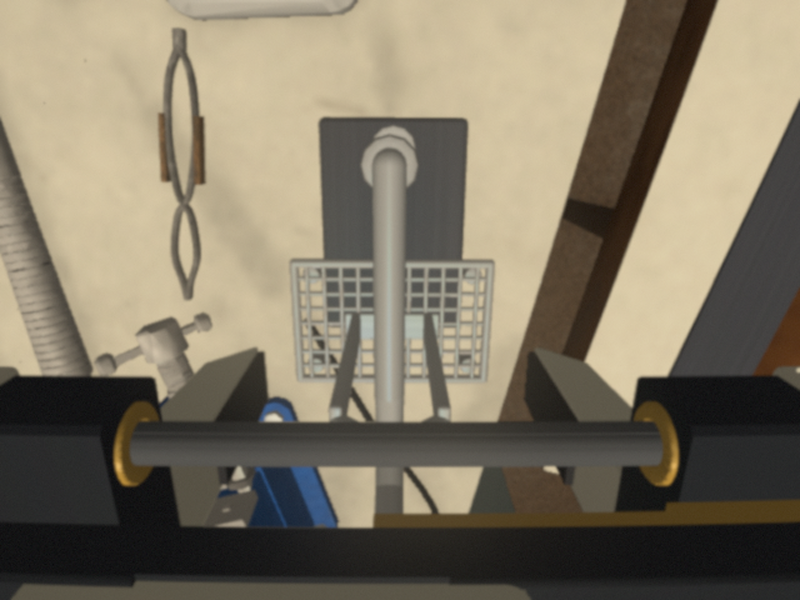

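Request:
play_rows:
  targets: [120,0,0,3,0,200,0,0,3,0,255,0,0,3,0,255,0,0,3,0,255,0,0,3,0,255,0,0,3,0,255,0,0,3,0]
  force: 30

```text
time: 10.28
ee_pos: [0.5114, 0.1525, 0.1407]
ee_rot: [-0.001, 0.994, 0.106, 0.0]
force: [0.4, 4.1, -1.4]
gripper_width: 0.0357
```

Request:
play_rows:
  targets: [255,0,0,-8,0,255,0,0,-18,0,255,0,0,-28,0,255,0,0,-36,0,255,0,0,-36,0,255,0,0,-36,0]

```text
time: 11.02
ee_pos: [0.5114, 0.1513, 0.1766]
ee_rot: [0.0, 0.994, 0.105, -0.0]
force: [0.1, -0.4, -2.8]
gripper_width: 0.0362
```

```bash
python3 look.py side d8 200 160 200 150
```

```text
4.0
```

View pics/d8c.png

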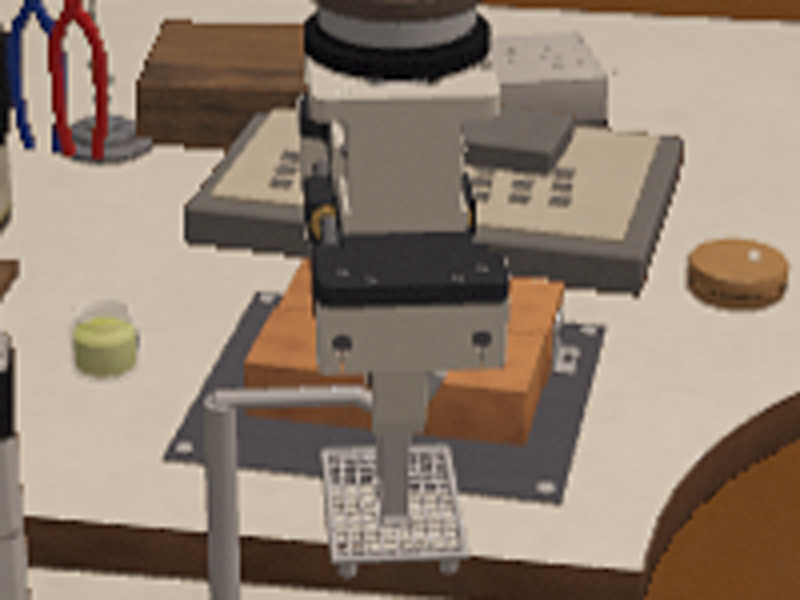

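Request:
play_rows:
  targets: [255,-10,0,0,0,255,-25,0,0,0,255,-40,0,0,0,255,-55,0,0,0,255,-70,0,0,0,255,-80,0,-10,0,255,-80,0,-25,0,255,-80,0,-35,0,255,-80,0,-35,0]

```text
time: 12.2
ee_pos: [0.4349, 0.1351, 0.2132]
ee_rot: [-0.0, 0.994, 0.105, 0.002]
force: [-0.7, 0.1, -2.8]
gripper_width: 0.0355
```

```bash
python3 look.py side d9 200 120 240 180;python3 -c "
from h import *
s=monitor.sense();print(s['qpos'].round(3),s['ee_pos'],s['force'].round(1),rot(s['ee_rot']).round(4).tolist())"
```

```text
3.3333333333333335
[ 0.077  0.19  -0.482  2.055  0.111  0.919 -1.825] [0.43422828 0.13485147 0.21243445] [ 0.5  0.6 -3.2] [[0.9779, 0.2089, 0.0018], [0.2089, -0.9779, 0.0004], [0.0018, -0.0001, -1.0]]
```

View pics/d9c.png

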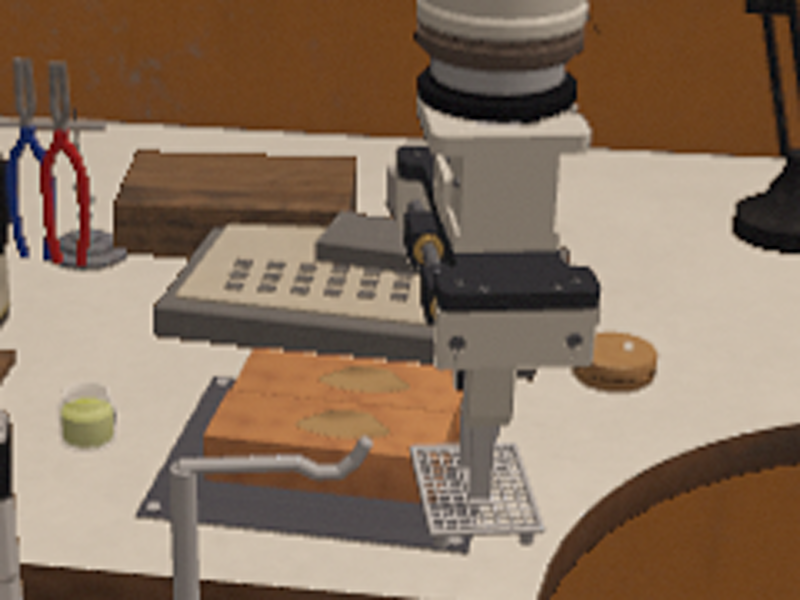

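Request:
play_rows:
  targets: [255,3,25,0,0,255,8,60,0,0.04,255,13,95,0,0.08,255,18,130,0,0.12,255,23,165,0,0.16,255,28,200,0,0.2,255,33,235,0,0.24,255,38,270,0,0.28,255,44,298,0,0.28,255,44,305,0,0.28]

```text
time: 13.5
ee_pos: [0.5405, -0.1572, 0.211]
ee_rot: [0.0, 0.999, -0.036, -0.0]
force: [-0.5, 0.3, -2.5]
gripper_width: 0.0359
```

Request:
play_rows:
  targets: [255,0,0,25,0,255,0,0,50,0,255,0,0,70,0,255,0,0,75,0,255,0,0,75,0]

```text
time: 14.12
ee_pos: [0.5401, -0.1538, 0.1367]
ee_rot: [-0.0, 0.999, -0.034, -0.0]
force: [0.6, 0.1, -2.9]
gripper_width: 0.0355
```

```bash
python3 look.py side d10 220 160 160 120;python3 look.py scene s10 240 130 160 120;python3 -c "
from h import *
s=monitor.sense();print(s['qpos'].round(3),s['ee_pos'],s['force'].round(1),rot(s['ee_rot']).round(4).tolist())"
```

```text
5.0
5.0
[ 0.414  0.455 -0.231  1.871  0.136  0.83  -1.526] [ 0.54089384 -0.15419739  0.13759875] [-0.2 -1.1 -1.8] [[0.9976, -0.0688, 0.0014], [-0.0688, -0.9976, -0.0002], [0.0014, 0.0001, -1.0]]
```

View pics/d10c.png

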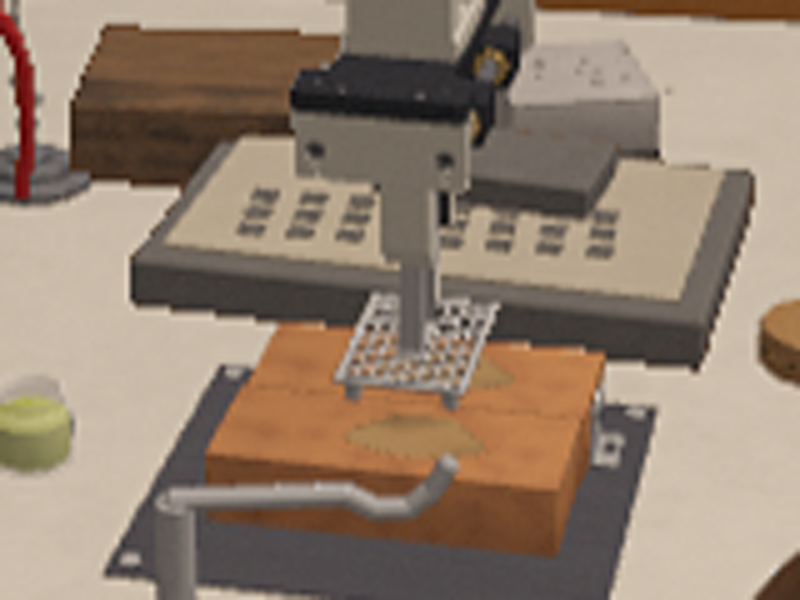

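View pics/s10c.png

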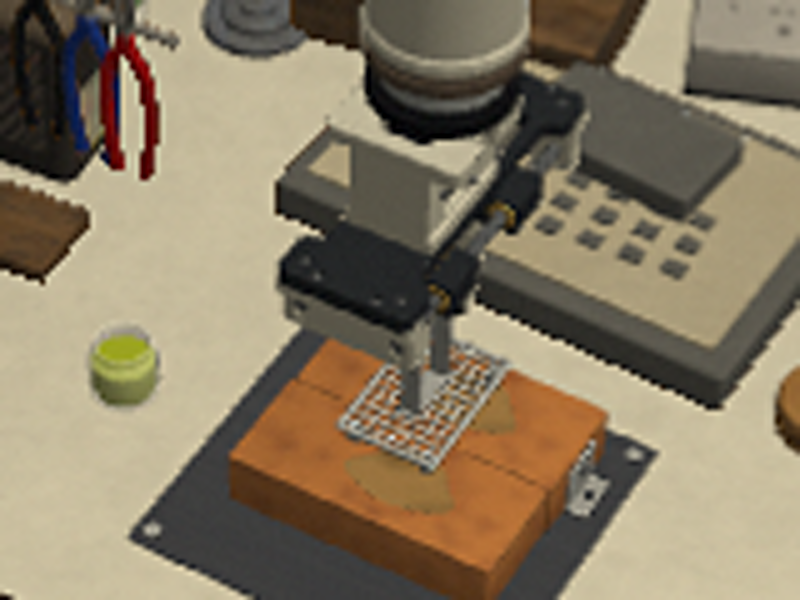

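Request:
play_rows:
  targets: [255,0,0,6,0,255,0,0,11,0,255,0,0,14,0,255,0,0,16,0,255,0,0,17,0,255,0,0,17,0]

```text
time: 14.98
ee_pos: [0.5402, -0.1543, 0.1197]
ee_rot: [-0.0, 0.999, -0.035, -0.0]
force: [0.5, -0.4, -2.4]
gripper_width: 0.0358
```

Request:
play_rows:
  targets: [255,0,0,0.6,0,255,0,0,1.2,0,255,0,0,1.2,0]

```text
time: 15.35
ee_pos: [0.5405, -0.1544, 0.119]
ee_rot: [0.0, 0.999, -0.035, 0.0]
force: [-0.9, 0.6, 1.0]
gripper_width: 0.0359
```

Request:
play_rows:
  targets: [255,0,0,0.6,0,255,0,0,0.6,0,255,0,0,0.6,0]

```text
time: 15.72
ee_pos: [0.5405, -0.1546, 0.1188]
ee_rot: [0.0, 0.999, -0.035, 0.0]
force: [-2.4, -1.0, 6.3]
gripper_width: 0.0358
```

```bash
python3 look.py side d11 240 190 120 90; python3 look.py wrist w11 0 0 640 480
```

```text
6.666666666666667
1.25
```

View pics/d11c.png

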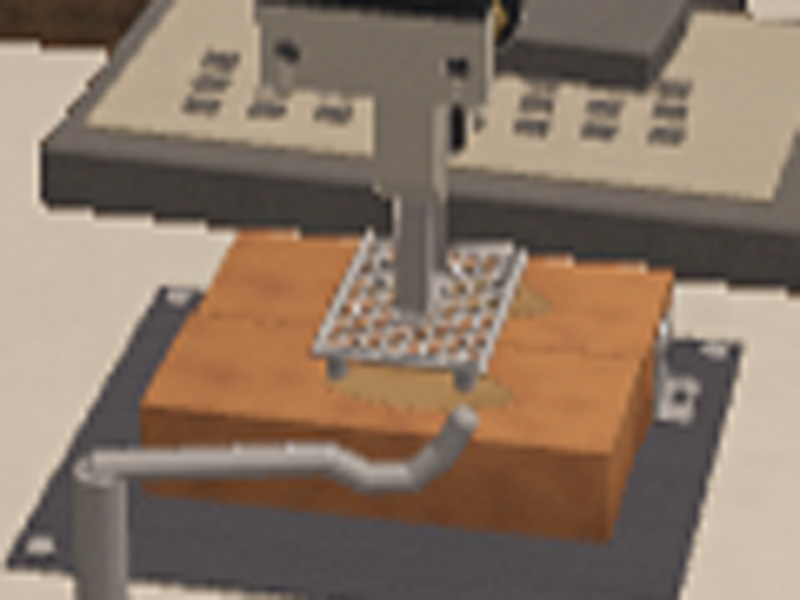

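View pics/w11c.png

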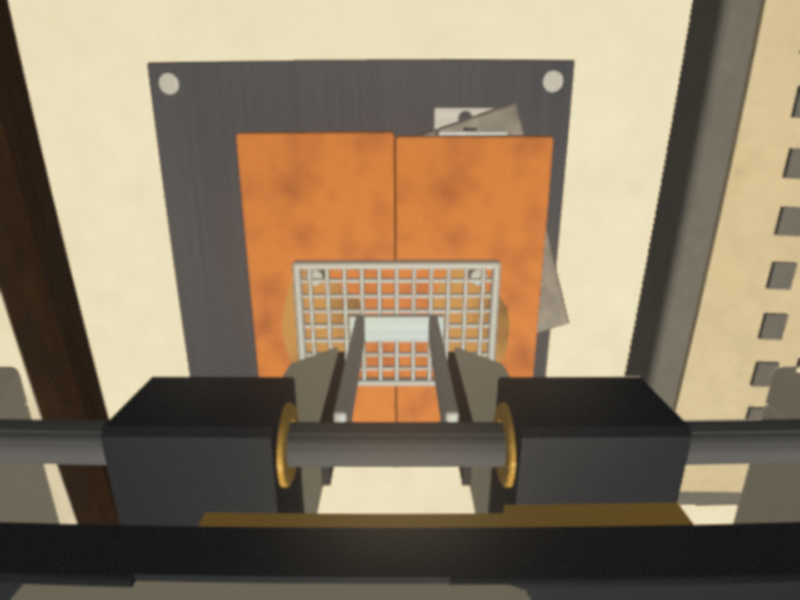

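Request:
play_rows:
  targets: [220,0,0,-0.5,0,160,0,0,-0.5,0,100,0,0,-0.5,0,40,0,0,-0.5,0,0,0,0,-0.5,0,0,0,0,-0.5,0,0,0,0,-0.5,0]

```text
time: 16.7
ee_pos: [0.5402, -0.1543, 0.1184]
ee_rot: [-0.0, 0.999, -0.035, -0.0]
force: [0.5, -0.2, -0.7]
gripper_width: 0.081
```

Request:
play_rows:
  targets: [0,0,0,-15,0,0,0,0,-40,0,0,0,0,-80,0,0,0,0,-120,0,0,0,0,-150,0,0,0,0,-150,0]

```text
time: 17.45
ee_pos: [0.5422, -0.1547, 0.2726]
ee_rot: [0.001, 0.999, -0.035, 0.003]
force: [0.3, 0.2, -0.5]
gripper_width: 0.0915
```

```bash
python3 look.py scene s12 240 150 160 120; python3 look.py wrist w12 0 0 640 480;python3 look.py side d12 200 190 220 165
```

```text
5.0
1.25
3.6363636363636362
```

View pics/s12c.png

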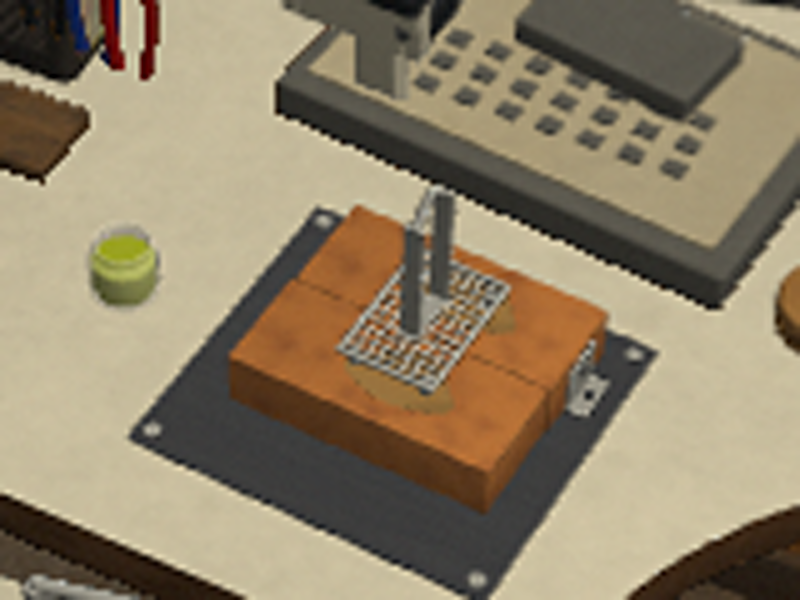

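View pics/w12c.png

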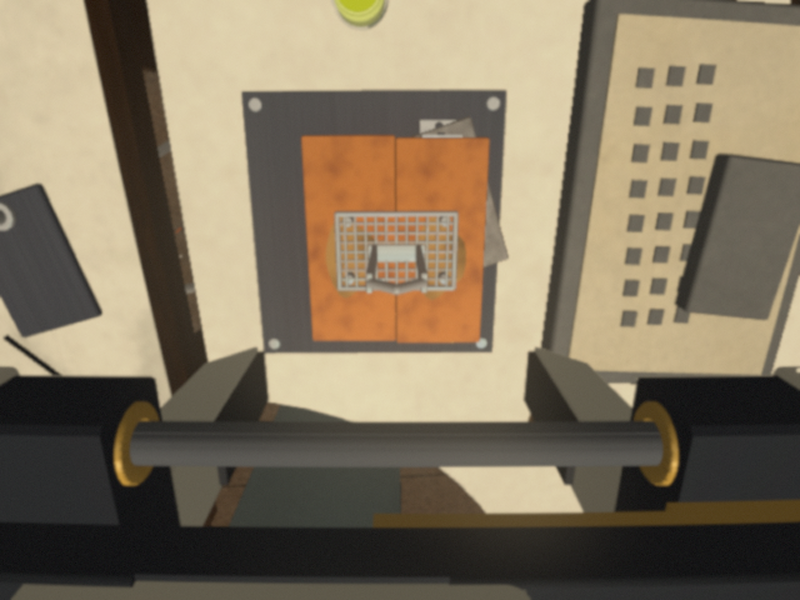

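View pics/d12c.png

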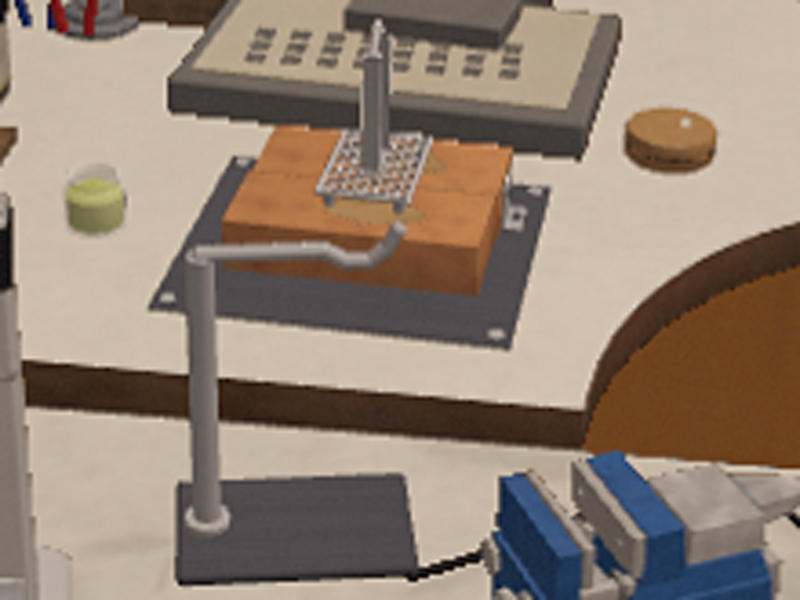

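```bash
python3 - <<'E'
from h import *
c,p=load('w12')
for v in [112,125,140,155,240,250,260,270]: print(v,p[v,308:326].sum(1).tolist())
E
```

```text
112 [338, 336, 343, 348, 353, 360, 345, 322, 295, 327, 350, 360, 363, 363, 363, 359, 362, 356]
125 [367, 366, 370, 374, 372, 362, 355, 322, 300, 327, 358, 360, 367, 368, 366, 368, 369, 366]
140 [354, 361, 360, 360, 370, 371, 360, 325, 296, 319, 343, 346, 354, 353, 359, 360, 361, 364]
155 [364, 360, 361, 363, 362, 369, 357, 327, 304, 327, 356, 362, 362, 366, 363, 365, 364, 364]
240 [406, 403, 403, 404, 405, 404, 398, 379, 341, 346, 378, 390, 393, 392, 391, 394, 391, 393]
250 [405, 407, 408, 408, 406, 406, 402, 390, 354, 347, 369, 379, 384, 377, 379, 373, 371, 368]
260 [404, 399, 409, 409, 407, 406, 395, 381, 346, 352, 378, 402, 409, 407, 408, 404, 404, 400]
270 [401, 395, 399, 391, 390, 387, 387, 373, 344, 340, 364, 378, 378, 376, 375, 383, 383, 387]
```

```bash
python3 -c "
from h import *
s=monitor.sense();print(s['time'],np.abs(s['dq']).max(),s['force']);print(robot.finish_job())"
```

```text
17.6 0.01807531522570657 [-0.46171998 -0.66757777 -0.42558122]
the job is handed in; nothing more can be done
None
```

I slid the loose brick level and flat against the fixed one, then lifted the rack off its hook and set it standing across the closed joint. I released everything and handed the job in at about 17.6 s of the 54 s allowed. The hand-in reported no verdict.

To move the brick, I pushed it about 13 mm lengthwise from its end. I then used the open fingers as a wide pusher until the force rose to about 14 N against the fixed brick.

The last checks, before handing in:
- **Bricks:** the joint shows as an even line less than a pixel wide, with no visible skew. The ends are level to about 2 mm by the last wrist picture.
- **Rack:** it stands upright, within about 1–2 mm of the joint and near mid-length, with its long side across the joint.
- **Bystanders:** the jar and the tin look unmoved in the last pictures. I did not check the tweezers after placing the rack, but the arm never came close to them.
- **Gripper:** fully open and about 150 mm above where it let go, touching nothing.

No check failed. The cameras disagreed by about 3–6 mm in absolute position, within what the task allows.

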